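Take the saucepan off the heat and cover it

ROBOT

A 6-joint arm with a two-finger parallel gripper is mounted at the origin on a cart in front of the work surface, level with it; the furniture and walls round the work are solid. World frame = base frame: x ahead of the robot, y to its left, z up, the work surface at z = 0. Lengths are in mm, angles in rad, forces in N, time in s.
With the tool pointing down it reaches from about 350 to 975 mm from the base axis. Payload 7.1 kg.
Tool frame: the origin (TCP) lies midway between the tips of the shut fingers; the grasp point (between the pads) lies 19 mm behind it (ctrl.grip_depth is the distance from the TCP to the grasp point, in mm); z points along the fingers, y is the line along which they close (so a half turn about z gives the same grasp; the last joint's range is limited). The gripper opens to 88 mm and grips with 3 to 60 N. Pads are 20 mm wide; open, the fingers measure 115 mm over their backs; the gripper's body (75 mm by 178 mm) begins 61 mm behind the grasp point.
Start: joints at [-1.317, 0.423, 1.63, -0, 1.089, -0.019], TCP at [168.412, -601.866, 222.675] pointing down, gripper open.
Joint ranges: [-3, 3], [-0.9, 2.11], [0.09, 2.58], [-1.31, 4.45], [0.11, 2.69], [-2.54, 2.54]. Speed limits (rad/s): [2.39, 2.39, 3.01, 3.14, 3.14, 3.14].

INTERFACE

Orientations are given as a rotation vector (axis times angle).
In Python, from workcell import ctrl, cams gives the robot as it stands.
- The arm moves only by the tool move_arm, never from a script. Its argument "steps" is a list of rows, each a list of 3 entries, a list of its own where there are three numbers: the shift along the tool's x, y, z in units of 25 mm (1.0 is 25 mm), then the turn about the tool's z in units of 5 degrees (1.0 is 5 degrees), then the closure, from 0 (fully open) to 1 (shut). A call has 1 to 20 rows; each row shifts and turns the commanded pose from where the row before left it, along the tool's axes as they then stand; what a row does not reach is not made up. A row lasts 1/12 s, in which the tool goes at most 41.7 mm and 7.16 degrees, less where a joint would pass 70% of its speed; a pose out of reach is approached as far as the arm can. A call is refused whole if a number of a shift passes 1 or a number of a turn 1, either way. A call with a gripper value outside its range is refused whole. The fingers move at their own pace and stop on an object; the grip force is fixed at half the most. Time passes only in rows, so rows that do not move let the fingers close. It gives the time, the measured TCP pose, the force, the opening and the grip force at its end, in the units of the state.
- ctrl.get_obs(): the state, without advancing time (a new reading comes with each control period).
- cams.get_image(name): name is "scene" or "top" or "wrist"; returns a dict with "image" (480x640x3 uint8, red, green, blue), "camera_matrix" (3x3 intrinsics, pixels), "xyz" and "rotation" of the camera in the world; the wrist camera has in their place "mount" (4x4, takes a point from camera to tool coordinates, whose origin is the TCP and whose axes are the flange's). Camera axes: x right, y down, z forward; pixel columns grow to the right and rows downward; lengths in mm; the calibration is good to about 2 mm. A picture is of the moment at which its call begins: read the wrist's pose just before it. There is no depth.
- ctrl.close_job(): hands the job in; it is judged then, once.
Trained networks look in the newest picture that a camera, given by its name, has taken for a name from the list of things; names that differ only in an ending like _2 or _b are one class to them, and where a whole thing is asked for, a point or a joint stands for the part that bears it (a point fixed in the world has none). Each returns a list of dicts, best first, with "p" (0 to 1); they miss things now and then, are a little off and sometimes report something else, mostly with a low value. They report only what shows in the picture. A call takes as long as a camera call.
- cams.boxes_of(camera, thing): "rect" ([centre column, centre row, width, height] in pixels, round what is visible of it).
- cams.cut_out(camera, thing): "pixels" (480x640 bool, what is visible of it) and "rect" ([centre column, centre row, width, height] in pixels, round what is visible of it).
The state is a dict: "t": time; "qpos": joint angles; "qvel": joint speeds; "joint_torque": joint torques, N m; "ee_pos": TCP position; "orientation": TCP orientation; "ft_force": force on the tool from outside, world axes, zero at the start; "moment": the same for the moment, N m; "width": finger opening in mm; "grasp_force": force on a finger pad.
Only numpy, scipy, OpenCV 4.12 (cv2) and the standard library are available. Lean on these libraries where they do the work, as an engineer would, in place of code of your own. Each camera call takes 0.05 s, during which the arm holds its last target. There are 200 camera calls.

TASK

On the low two-field hot plate, slide the saucepan off the round heating field and onto the square resting field without lifting it off the plate, until the whole pan body stands inside the square. Then take the steel lid from its sloping rest and lay it gently on the pan, level and centred so that it covers the mouth all round. Do not push the flask, the plastic tub or the white dish about.

Things in the scene. Friction and masses are not known exactly. Their poses are not given: they have to be found in the camera images.
- hob: two-field bench hot plate, fixed, white housing with flat dark glass top, 390 (its x) x 205 (its y) x 45 mm high; origin at the centre of its underside; its -x end, with two knobs, faces the robot; the glass top is 45 mm above the origin. One field is nearer its -x end and the other nearer its +x end, 92.5 mm either side of the middle; which is which varies
- heat_field: round heating field printed flat on the glass: two concentric grey rings of 83 and 60 mm radius; origin at its centre on the glass; the pan starts here (centre within about 10 mm)
- rest_field: square resting field printed flat on the glass: grey outline 180 x 180 mm with a small cross in the middle; origin at its centre on the glass, x and y along the sides of the square; 185 mm from the heating field's centre
- pan: loose open steel saucepan, about 0.5 kg, 152 mm outside diameter, 72 mm high, wall upright, 4 mm thick; origin: centre of its underside, z up. A black stub handle, 18 mm wide, 14 mm thick, runs along +y (roughly to the robot's left) to 163 mm from the axis, its middle 53 mm above the underside. Pinch the wall at the rim from above, or grip the handle
- lid: loose dark steel lid, about 0.32 kg, 168 mm disc, domed to 13 mm at the middle; on it a round black knob, 38 mm diameter, sides 13 to 37 mm above the underside. Origin: centre of the flat underside, z along the knob. Starts leaning on the lid rest, z 30 degrees from vertical, knob tipped to the robot's right. Laid on the pan, its underside is 72 mm above the pan's origin; it has no locating edge
- lid_rest: fixed sheet-metal lid rest, about 170 x 130 mm foot and 115 mm high; its sloping plate rises 30 degrees along its own +x, which points roughly to the robot's left, and two 16 mm high pins at its lower edge (right) keep the lid from sliding; origin at the centre on the worktop; the lid's underside centre rests 72 mm above it; lift the lid off along its own z axis
- conical_flask: glass conical flask with stopper, 81 mm wide, 180 mm high, bystander; origin at the centre of its underside
- tub: printed white plastic dairy tub, 98 mm wide, 79 mm high, bystander; origin at the centre of its underside
- evap_dish: white porcelain evaporating dish, 78 mm wide, 27 mm high, bystander; origin at the centre of its underside
- lab_jack: fixed lab jack between hot plate and lid rest; its platform, about 190 x 170 mm, is 130 mm above the worktop; origin at its foot, about below the platform's middle. A tall upright stand rod rises about 0.17 m beyond its middle as seen from the robot, with a clamp arm on it 0.55 m up, reaching 0.2 m to the right: pass on the robot's side, low above the platform

How it is judged:
By the outcome, as a careful person would: the job done as asked, in the order asked, and still so for the second after the job is handed in, with the robot touching nothing.
It also fails if it takes over 69 s, if anything falls off the work surface, if the arm or the gripper's body presses on something with over 40 N, if the wrist force passes 120 N, or if a joint passes its speed limit or range.

## Working session

There is one attempt and no reset: what is moved stays moved. The work goes in short steps, Python scripts to look and compute and a tool call to move; the robot and the scene stay as the last step left them, time stands still between calls to the robot, and variables do not carry over. Pictures are saved under pics/ and viewed, at most 10 in all, crops included, and the job is handed in when it is done.

Besides the shell and the picture viewer there is one more tool, called after "Call:" as name(argument=value, ...) on one line, values as JSON. move_arm: Moves the arm, as the interface text tells. Its arguments: {"type":"object","properties":{"steps":{"type":"array"}},"required":["steps"]}

```bash
ls; mkdir -p pics; cat > h.py <<'E'
import numpy as np, cv2
from workcell import ctrl, cams
from scipy.spatial.transform import Rotation as R
def cam(name):
    o=ctrl.get_obs(); d=cams.get_image(name); K=np.array(d["camera_matrix"])
    if name=="wrist":
        T=np.eye(4);T[:3,:3]=R.from_rotvec(o["orientation"]).as_matrix();T[:3,3]=o["ee_pos"]
        M=T@np.array(d["mount"]);return d["image"],K,M[:3,3],M[:3,:3]
    return d["image"],K,np.array(d["xyz"]),np.array(d["rotation"]).reshape(3,3)
def ray(K,Rm,uv):
    v=Rm@np.linalg.inv(K)@np.array([uv[0],uv[1],1.]);return v/np.linalg.norm(v)
def onz(c,uv,z):
    _,K,p,Rm=c;v=ray(K,Rm,uv);return p+v*(z-p[2])/v[2]
def proj(c,P):
    _,K,p,Rm=c;q=(np.atleast_2d(P)-p)@Rm@K.T;return q[:,:2]/q[:,2:]
def save(c,f):cv2.imwrite("pics/"+f,c[0][:,:,::-1])
E
python3 - <<'E'
from h import *
np.set_printoptions(precision=1,suppress=True)
o=ctrl.get_obs();print(o)
for n in("scene","top"):
    c=cam(n);save(c,n+"0.png");print(n,c[2],c[3],c[1])
    for t in"hob heat_field rest_field pan lid lid_rest conical_flask tub evap_dish lab_jack".split():
        b=cams.boxes_of(n,t)
        print(t,[(round(x["p"],2),np.round(x["rect"],1).tolist(),onz(c,x["rect"][:2],45)) for x in b[:2]])
E
```

```text
pics
{'t': 0.0, 'qpos': array([-1.3,  0.4,  1.6, -0. ,  1.1, -0. ]), 'qvel': array([-0., -0., -0., -0.,  0., -0.]), 'joint_torque': array([  0. , -54.5, -27.4,   0.1,   0. ,  -0. ]), 'ee_pos': array([ 168.3, -601.3,  221.9]), 'orientation': array([-3.1, -0.4,  0. ]), 'ft_force': array([ 0.1,  1. , -0.5]), 'moment': array([-0.,  0., -0.]), 'grasp_force': 0.0, 'width': 88.09546954615847}Traceback (most recent call last):
  File "<stdin>", line 5, in <module>
  File "h.py", line 9, in cam
    return d["image"],K,np.array(d["xyz"]),np.array(d["rotation"]).reshape(3,3)
                                           ~~~~~~~~~~~~~~~~~~~~~~~~~~~~~~~^^^^^
ValueError: cannot reshape array of size 3 into shape (3,3)
```

```bash
sed -i 's/np.array(d\["rotation"\]).reshape(3,3)/R.from_rotvec(d["rotation"]).as_matrix()/' h.py
python3 - <<'E'
from h import *
np.set_printoptions(precision=2,suppress=True)
print(R.from_rotvec(ctrl.get_obs()["orientation"]).as_matrix(), ctrl.grip_depth)
for n in("scene","top"):
    c=cam(n);save(c,n+"0.png");print(n,c[2],c[3].tolist(),c[1].tolist())
    for t in"hob heat_field rest_field pan lid lid_rest conical_flask tub evap_dish lab_jack".split():
        b=cams.boxes_of(n,t)
        print(t,[(round(x["p"],2),np.round(x["rect"],1).tolist(),onz(c,x["rect"][:2],45).round().tolist()) for x in b[:2]])
E
```

```text
[[ 0.96  0.27 -0.  ]
 [ 0.27 -0.96  0.  ]
 [ 0.   -0.   -1.  ]] 18.700000000000003
scene [-293.6   590.87 1126.  ] [[-0.5679325694133213, -0.599903840074737, 0.5635317020924092], [-0.822821339157447, 0.3968141995893847, -0.4068212566120187], [0.020436252756537043, -0.6947329513329714, -0.7189773890084796]] [[544.2864156044666, 0.0, 323.42364848967037], [0.0, 544.2864156044666, 251.91515160823377], [0.0, 0.0, 1.0]]
hob [(0.94, [238.7, 320.5, 143.9, 143.8], [476.0, 285.0, 45.0])]
heat_field [(0.44, [256.6, 347.4, 72.2, 31.1], [383.0, 288.0, 45.0])]
rest_field [(0.51, [219.7, 285.0, -2.5, 3.3], [604.0, 272.0, 45.0])]
pan [(0.61, [235.2, 325.0, 100.9, 65.6], [469.0, 299.0, 45.0]), (0.45, [239.2, 319.8, 145.3, 142.8], [477.0, 283.0, 45.0])]
lid [(0.75, [414.6, 229.8, 41.5, 36.8], [481.0, -291.0, 45.0])]
lid_rest [(0.96, [406.6, 242.9, 52.6, 59.5], [453.0, -237.0, 45.0]), (0.37, [179.9, 412.2, 49.4, 50.3], [331.0, 506.0, 45.0])]
conical_flask [(0.72, [296.0, 208.3, 27.4, 56.6], [748.0, -55.0, 45.0])]
tub [(0.86, [178.6, 412.1, 47.9, 51.8], [333.0, 508.0, 45.0])]
evap_dish [(0.72, [495.1, 2
[... 202 characters left out ...]
811639758492], [-0.005542050841663856, -0.25477548912668324, -0.966984351379446]] [[508.19461180287414, 0.0, 325.82595757586853], [0.0, 508.19461180287414, 246.8619385753346], [0.0, 0.0, 1.0]]
hob [(0.62, [248.3, 282.6, 93.0, 127.6], [495.0, 276.0, 45.0])]
heat_field []
rest_field []
pan [(0.66, [237.8, 303.0, 83.7, 55.4], [443.0, 320.0, 45.0])]
lid [(0.97, [427.7, 245.6, 42.6, 52.6], [460.0, -286.0, 45.0]), (0.4, [256.6, 272.5, 9.9, 3.7], [519.0, 244.0, 45.0])]
lid_rest [(0.85, [419.2, 251.0, 58.2, 48.7], [450.0, -256.0, 45.0]), (0.42, [250.2, 283.0, 93.5, 128.6], [493.0, 270.0, 45.0])]
conical_flask []
tub []
evap_dish [(0.96, [485.4, 277.6, 29.2, 27.9], [317.0, -423.0, 45.0])]
lab_jack []
```

View pics/scene0.png

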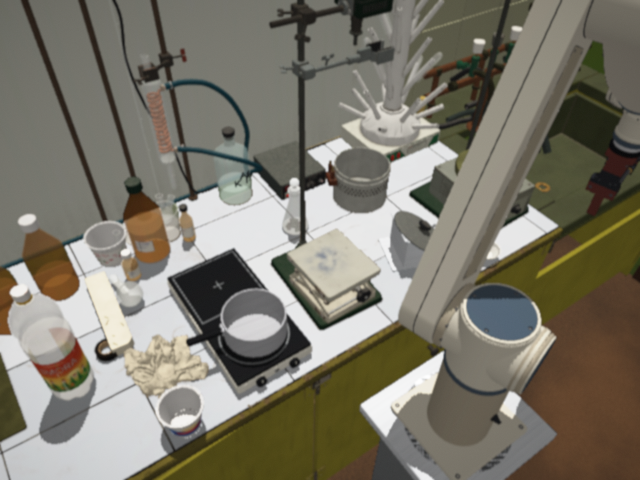

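View pics/top0.png

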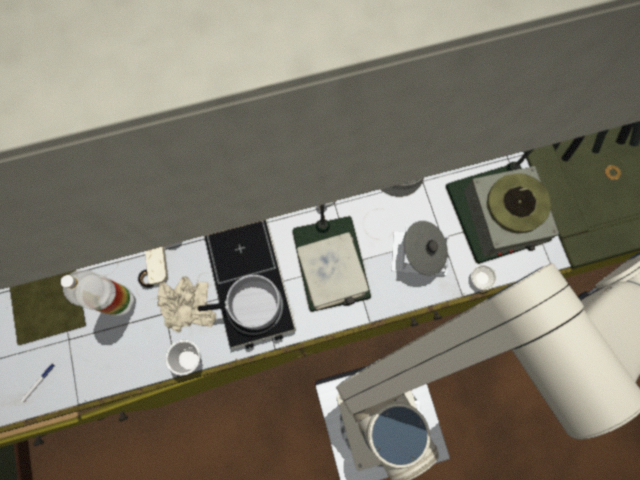

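The pan sits on the near (round) field and its rim is centred near (254,300) in the top view. The rest field's cross is at about (240,249) in top and (220,286) in scene. The lid is at about (425,248) in the top view, with its knob at (432,246). I'll turn the gripper so it closes along world x and rise towards the lid for wrist views.

Call:
move_arm(steps=[[[0, 0, -0.2], -1, 0], [[0, 0, -0.2], -1, 0], [[0, 0, -0.2], -1, 0], [[0, 0, -0.2], -1, 0], [[0, 0, -0.2], -1, 0], [[0, 0, -0.2], -1, 0], [[0, 0, -0.2], -1, 0], [[0, 0, -0.2], -1, 0], [[0, 0, -0.2], -1, 0], [[0, 0, -0.2], -1, 0], [[0, 0, -0.2], -1, 0], [[0, 0, -0.2], -1, 0], [[0, 0, -0.2], -1, 0], [[0, 0, -0.2], -1, 0], [[0, 0, -0.2], -0.88, 0], [[0.8, 0.8, 0], 0, 0], [[0.8, 0.8, 0], 0, 0], [[0.8, 0.8, 0], 0, 0], [[0.8, 0.8, 0], 0, 0], [[0.8, 0.8, 0], 0, 0]])

```text
t: 2.82
ee_pos: [269.0, -500.8, 297.7]
orientation: [2.221, 2.222, -0.0]
ft_force: [0.5, -0.9, 0.4]
width: 87.9
grasp_force: 0.0
```

Call:
move_arm(steps=[[[1, 0.8, 0], 0, 0], [[1, 0.8, 0], 0, 0], [[1, 0.8, 0], 0, 0], [[1, 0.8, 0], 0, 0], [[1, 0.6, 0], 0, 0], [[0.8, 0.6, 0], 0, 0], [[0.8, 0.6, 0], 0, 0], [[0, 0, 0], 0, 0], [[0, 0, 0], 0, 0]])

```text
t: 3.57
ee_pos: [393.8, -336.1, 297.8]
orientation: [2.218, 2.225, -0.0]
ft_force: [-0.2, 0.1, 0.6]
width: 88.0
grasp_force: 0.0
```

```bash
python3 - <<'E'
from h import *
np.set_printoptions(precision=2,suppress=True)
o=ctrl.get_obs();print(o["t"],o["ee_pos"],R.from_rotvec(o["orientation"]).as_matrix().tolist())
c=cam("wrist");save(c,"w0.png");print(c[2],c[3].tolist(),c[1].tolist())
for t in"lid lid_rest lab_jack evap_dish".split():
    print(t,[(round(x["p"],2),np.round(x["rect"],1).tolist()) for x in cams.boxes_of("wrist",t)[:2]])
E
```

```text
3.5667 [ 393.78 -336.05  297.84] [[-0.0030682188636486593, 0.9999952909294213, 6.443591103069723e-05], [0.999995231606298, 0.003068241249057973, -0.0003502289307965523], [-0.0003504249864639436, 6.336102476283938e-05, -0.9999999365938527]]
[ 393.84 -259.08  460.25] [[0.9999941401502941, 0.003406078496231403, -0.00034393945590196085], [0.003173108786478448, -0.9599022162595746, -0.2803170822489858], [-0.0012849302319539746, 0.2803143482757046, -0.9599073992344599]] [[377.9427164819641, 0.0, 325.2415462882745], [0.0, 377.9427164819641, 239.52427158567662], [0.0, 0.0, 1.0]]
lid [(0.87, [384.3, 132.8, 178.0, 157.2])]
lid_rest [(0.93, [391.8, 129.2, 181.3, 181.9])]
lab_jack []
evap_dish [(0.75, [267.6, 271.5, 65.5, 58.6])]
```

View pics/w0.png

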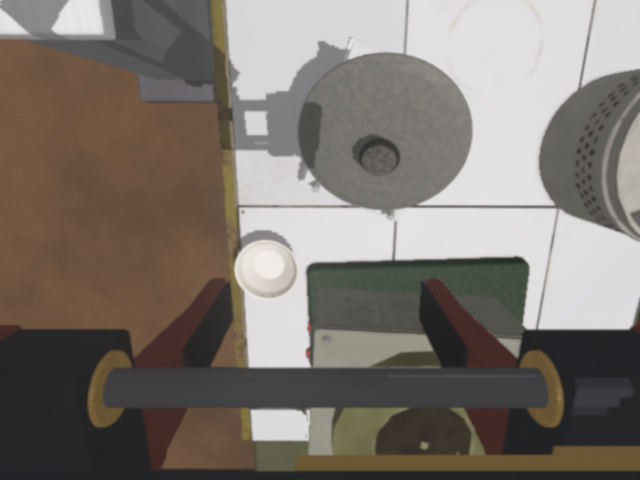

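The wrist view shows the lid as an ellipse centred at about (385,131), with the knob at (379,157). The pins are near (312,185) and (390,213), so the rest is turned by roughly 20° rather than squared to y. I'll take a second viewpoint.

```bash
cat >> h.py <<'E'
from scipy.optimize import least_squares
import pickle,os
def snap(name,thing,f=None):
    c=cam(name);b=cams.cut_out(name,thing)
    if f: save(c,f)
    if not b: return None
    m=np.array(b[0]["pixels"]).astype(np.uint8)
    k=max(cv2.findContours(m,cv2.RETR_EXTERNAL,cv2.CHAIN_APPROX_NONE)[0],key=cv2.contourArea)
    h=cv2.convexHull(k)[:,0].astype(float)
    print(name,thing,round(b[0]["p"],2),np.round(b[0]["rect"],1),m.sum());return c,k[:,0].astype(float)
E
python3 - <<'E'
from h import *
s=[snap("wrist","lid"),snap("top","lid")]
pickle.dump(s,open("lid.pkl","wb"))
E
```

```text
wrist lid 0.8 [386.3 127.9 177.2 160.8] 21802
top lid 0.6 [428.1 247.9  41.1  52.8] 1850
```

Call:
move_arm(steps=[[[0.8, 1, 0], 0, 0], [[0.8, 1, 0], 0, 0], [[0.8, 0, 0], 0, 0], [[0, 0, 0], 0, 0], [[0, 0, 0], 0, 0]])

```text
t: 4.43
ee_pos: [443.2, -276.4, 297.6]
orientation: [-2.219, -2.224, 0.001]
ft_force: [0.4, -0.6, -0.5]
width: 88.0
grasp_force: 0.0
```

```bash
cat > lidfit.py <<'E'
from h import *
from scipy.spatial import cKDTree
def fit(S,x0,free_tilt=True):
    t=np.linspace(0,2*np.pi,720)
    def circ(x):
        n=np.array([np.sin(x[3])*np.cos(x[4]),np.sin(x[3])*np.sin(x[4]),np.cos(x[3])])
        u=np.cross(n,[1,0,0.1]);u/=np.linalg.norm(u);v=np.cross(n,u)
        return x[:3]+84*(np.outer(np.cos(t),u)+np.outer(np.sin(t),v))
    def res(x):
        C=circ(x);return np.concatenate([cKDTree(proj(c,C)).query(k)[0] for c,k in S])
    r=least_squares(res,x0,loss="soft_l1",diff_step=1e-4)
    return r.x,res
E
python3 - <<'E'
from lidfit import *
np.set_printoptions(precision=2,suppress=True)
s=pickle.load(open("lid.pkl","rb"));s.append(snap("wrist","lid"));pickle.dump(s,open("lid.pkl","wb"))
for S in (s,[s[0],s[2]]):
    x,res=fit(S,[450,-261,75,.52,-1.4]);r=res(x);print(x,np.degrees(x[3:]),[np.percentile(a,[50,90]) for a in np.split(r,np.cumsum([len(k) for _,k in S])[:-1])])
E
```

```text
wrist lid 0.83 [333.9 193.4 166.8 132.8] 17110
[ 448.95 -271.73   74.63    0.51   -1.94] [  29.26 -110.96] [array([0.37, 0.76]), array([0.48, 1.19]), array([0.39, 0.85])]
[ 448.94 -271.74   74.58    0.51   -1.94] [  29.21 -110.98] [array([0.37, 0.76]), array([0.4 , 0.86])]
```

The lid fit is clean: centre (449, -272, 75), tilt 29.2°, tipped toward azimuth -111°. Next I'll pass on the robot's side to look at the pan.

Call:
move_arm(steps=[[[1, -0.5, 0], 0, 0], [[1, -0.5, 0], 0, 0], [[1, -0.5, 0], 0, 0], [[1, -0.5, 0], 0, 0], [[1, 0, 0], 0, 0], [[1, 0, 0], 0, 0], [[1, 0, 0], 0, 0], [[1, 0, 0], 0, 0], [[1, 0, 0], 0, 0], [[1, 0, 0], 0, 0], [[1, 0, 0], 0, 0], [[1, 0, 0], 0, 0], [[1, 0, 0], 0, 0], [[1, 0, 0], 0, 0], [[1, 0, 0], 0, 0], [[1, 0.5, 0], 0, 0], [[1, 0.5, 0], 0, 0], [[1, 0.5, 0], 0, 0], [[0, 0, 0], 0, 0], [[0, 0, 0], 0, 0]])

```text
t: 6.2
ee_pos: [431.1, 173.2, 297.5]
orientation: [2.22, 2.223, -0.001]
ft_force: [-0.7, -0.1, 0.1]
width: 87.9
grasp_force: 0.0
```

```bash
python3 - <<'E'
from h import *
s={}
for t in"pan rest_field heat_field hob tub".split():
    s[t]=snap("wrist",t,"w1.png" if t=="pan" else None)
pickle.dump(s,open("pan0.pkl","wb"))
E
```

```text
wrist pan 0.82 [318.1  96.7 171.9 193.4] 25916
wrist rest_field 0.78 [502.7  95.  196.6 186.3] 1577
wrist hob 0.91 [408.  100.  408.3 200.1] 46652
```

View pics/w1.png

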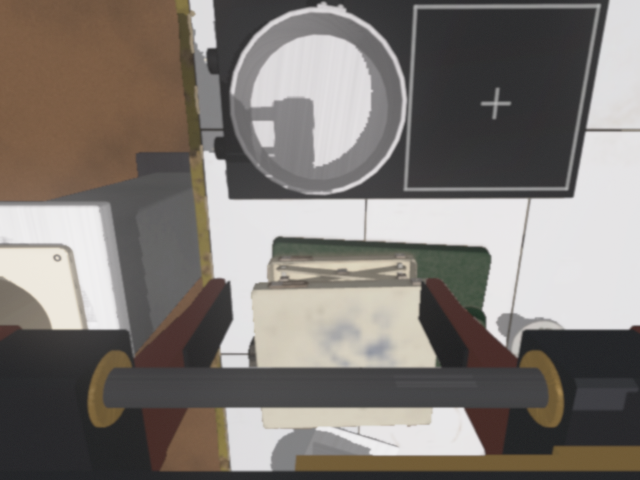

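The pan rim is an ellipse centred at about (318,101). The square has corners at (415,5), (607,3), (573,189) and (404,190), and its cross is at (496,104).

```bash
cat > panfit.py <<'E'
from h import *
from scipy.spatial import cKDTree
t=np.linspace(0,2*np.pi,720)
def rim(x,r=76):return np.c_[x[0]+r*np.cos(t),x[1]+r*np.sin(t),0*t+x[2]]
def fitpan(S,x0,r=76):
    f=lambda x:np.concatenate([cKDTree(proj(c,rim(x,r))).query(k)[0] for c,k in S])
    q=least_squares(f,x0,loss="soft_l1",f_scale=.7,diff_step=1e-4);return q.x,np.percentile(f(q.x),[50,80])
E
python3 - <<'E'
from panfit import *
np.set_printoptions(precision=2,suppress=True)
s=pickle.load(open("pan0.pkl","rb"));c,k=s["pan"]
k=k[k[:,1]>15]
print(fitpan([(c,k)],[425,300,117]))
for uv in [(415,5),(607,3),(573,189),(404,190),(496,104)]: print(uv,onz(c,uv,45))
k2=s["rest_field"][1]; q=cv2.minAreaRect(np.array([onz(c,p,45)[:2] for p in k2],np.float32));print(q)
T=snap("top","rest_field");C=snap("scene","rest_field")
P=snap("top","pan");Q=snap("scene","pan")
# cross triangulation from wrist/scene guesses
A=[];B=[]
for cc,uv in((c,(496,104)),(T[0] if T else cam("top"),(240.5,249)),(Q[0],(220,286))):
    v=ray(cc[1],cc[3],uv);M=np.eye(3)-np.outer(v,v);A.append(M);B.append(M@cc[2])
print("cross",np.linalg.solve(sum(A),sum(B)))
E
```

```text
(array([424.44, 269.32, 111.02]), array([0.44, 0.77]))
(415, 5) [517.4  365.62  45.  ]
(607, 3) [702.64 367.49  45.  ]
(573, 189) [703.17 187.4   45.  ]
(404, 190) [517.51 185.98  45.  ]
(496, 104) [607.3  275.39  45.  ]
((608.1533203125, 327.642822265625), (180.62533569335938, 81.22891235351562), 0.05310751870274544)
scene rest_field 0.69 [219.4 285.6  -2.    2.9] 4
top pan 0.96 [235.2 304.4  78.8  53.5] 1779
scene pan 0.95 [234.2 322.6 102.5  64.5] 4072
cross [605.52 273.97  42.73]
```

Call:
move_arm(steps=[[[0.64, -0.55, 0.5], 0, 0], [[0.64, -0.55, 0.5], 0, 0], [[0.64, -0.55, 0.5], 0, 0], [[0.64, -0.55, 0.5], 0, 0], [[0.64, -0.55, 0.5], 0, 0], [[0.64, -0.5, 0.5], 0, 0], [[0, 0, 0], 0, 0], [[0, 0, 0], 0, 0]])

```text
t: 7.82
ee_pos: [348.6, 269.4, 222.4]
orientation: [-2.218, -2.225, 0.002]
ft_force: [0.6, 0.0, -0.4]
width: 87.8
grasp_force: 0.0
```

```bash
python3 - <<'E'
from panfit import *
np.set_printoptions(precision=2,suppress=True)
s=pickle.load(open("pan0.pkl","rb"));c,k=s["pan"];k=k[k[:,1]>15]
print(ctrl.get_obs()["ee_pos"])
w=snap("wrist","pan","w2.png")
for tn in("rest_field","tub"): 
    z=snap("wrist",tn)
T=snap("top","pan")
pickle.dump((w,z,T),open("pan1.pkl","wb"))
k2=w[1]; 
x,e=fitpan([(c,k),(w[0],k2[(k2[:,1]>5)&(k2[:,0]>5)&(k2[:,0]<634)])],[424,269,112]);print(x,e)
print(fitpan([(c,k),T],[424,269,112]))
im=w[0][0].copy()
for p in proj(w[0],rim(x)):cv2.circle(im,tuple(int(a) for a in p),0,(255,0,0),-1)
cv2.imwrite("pics/w2b.png",im[:,:,::-1])
E
```

```text
[348.62 269.44 222.35]
wrist pan 0.89 [427.6 165.7 203.5 331.3] 34667
wrist rest_field 0.91 [566.2 200.9 144.1 193.6] 1308
top pan 0.67 [265.3 296.5  31.8  42.7] 422
[424.21 272.73 113.84] [ 3.19 22.11]
(array([424.44, 269.35, 111.  ]), array([0.46, 0.85]))
```

View pics/w2b.png

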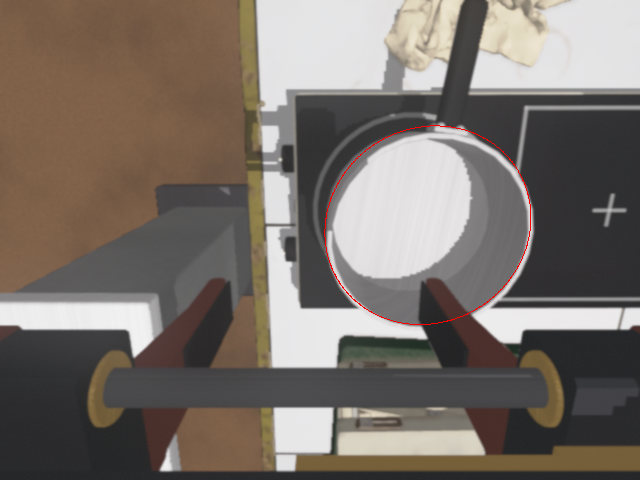

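The rim fit matches the picture to within a few px, giving a pan centre of about (424, 271). The handle tip points toward (475,0). Before sliding I'll check that the handle's sweep is clear.

```bash
python3 - <<'E'
from panfit import *
np.set_printoptions(precision=1,suppress=True)
w,z,T=pickle.load(open("pan1.pkl","rb"));s=pickle.load(open("pan0.pkl","rb"));c,k=s["pan"];k=k[k[:,1]>15]
k2=w[1];print(fitpan([(c,k),(w[0],k2[(k2[:,1]>150)&(k2[:,1]<280)])],[424,269,112]))
print("handle",onz(w[0],(475,2),98),"cross",onz(w[0],(609,210),45))
C=cam("scene")
for uv in((130,305),(128,252),(105,350),(85,275),(125,325),(172,238)):print(uv,onz(C,uv,0),onz(C,uv,98))
E
```

```text
(array([424.7, 269.7, 112.3]), array([0.7, 1.9]))
handle [447.8 428.1  98. ] cross [607.6 276.2  45. ]
(130, 305) [708.8 483.5   0. ] [621.6 492.8  98. ]
(128, 252) [895.8 418.3   0. ] [792.3 433.3  98. ]
(105, 350) [609.1 584.1   0. ] [530.5 584.7  98. ]
(85, 275) [876.2 546.9   0. ] [774.4 550.8  98. ]
(125, 325) [654.3 517.3   0. ] [571.8 523.7  98. ]
(172, 238) [880.1 291.3   0. ] [778.  317.4  98. ]
```

Call:
move_arm(steps=[[[0, 0.05, 0.8], 0, 0], [[0, 0, 0.8], 0, 0], [[0, 0, 0.8], 0, 0], [[0, 0, 0.8], 0, 0], [[0, 0, 0.8], 0, 0], [[0, 0, 0.6], 0, 0], [[0, 0, 0.5], 0, 0], [[0, 0, 0], 0, 0], [[0, 0, 0], 0, 0]])

```text
t: 9.02
ee_pos: [350.3, 268.9, 94.9]
orientation: [-2.221, -2.222, 0.002]
ft_force: [-0.1, 0.5, -0.4]
width: 87.4
grasp_force: 0.0
```

Call:
move_arm(steps=[[[0, 0, 0.25], 0, 0], [[0, 0, 0], 0, 0.3], [[0, 0, 0], 0, 0.5], [[0, 0, 0], 0, 0.7], [[0, 0, 0], 0, 0.85], [[0, 0, 0], 0, 1], [[0, 0, 0], 0, 1], [[0, 0, 0], 0, 1], [[0, 0, 0], 0, 1], [[0, 0, 0], 0, 1], [[0, 0, 0], 0, 1], [[0, 0, 0], 0, 1]])

```text
t: 10.02
ee_pos: [350.4, 269.2, 88.9]
orientation: [2.221, 2.222, -0.0]
ft_force: [-0.3, 0.5, 0.7]
width: 18.0
grasp_force: 0.0
```

Call:
move_arm(steps=[[[0, 0, 0], 0, 1], [[0, 0, 0], 0, 1], [[0, 0, 0], 0, 1], [[0, 0, 0], 0, 1], [[0, 0, 0], 0, 1]])

```text
t: 10.43
ee_pos: [350.6, 269.4, 89.1]
orientation: [2.221, 2.222, 0.001]
ft_force: [-0.8, -0.7, 1.9]
width: 4.3
grasp_force: 30.7
```

Call:
move_arm(steps=[[[0, 0.1, 0], 0, 1], [[0.015, 0.2, 0], 0, 1], [[0.015, 0.3, 0], 0, 1], [[0.015, 0.4, 0], 0, 1], [[0.015, 0.4, 0], 0, 1], [[0.015, 0.4, 0], 0, 1], [[0.015, 0.4, 0], 0, 1]])

```text
t: 11.02
ee_pos: [405.6, 271.4, 88.9]
orientation: [-2.22, -2.222, 0.002]
ft_force: [-4.7, -1.3, 5.7]
width: 4.0
grasp_force: 30.8
```

Call:
move_arm(steps=[[[0.015, 0.4, 0], 0, 1], [[0.015, 0.4, 0], 0, 1], [[0.015, 0.4, 0], 0, 1], [[0.015, 0.4, 0], 0, 1], [[0.015, 0.4, 0], 0, 1], [[0.015, 0.4, 0], 0, 1], [[0.015, 0.4, 0], 0, 1], [[0.015, 0.4, 0], 0, 1], [[0.015, 0.4, 0], 0, 1], [[0.015, 0.4, 0], 0, 1], [[0.015, 0.4, 0], 0, 1], [[0.015, 0.4, 0], 0, 1], [[0, 0.24, 0], 0, 1], [[0, 0.1, 0], 0, 1], [[0, 0, 0], 0, 1], [[0, 0, 0], 0, 1]])

```text
t: 12.35
ee_pos: [534.9, 276.3, 89.0]
orientation: [2.22, 2.221, 0.003]
ft_force: [1.1, 0.4, 0.5]
width: 3.9
grasp_force: 30.7
```

Call:
move_arm(steps=[[[0, 0, 0], 0, 0.3], [[0, 0, 0], 0, 0], [[0, 0, 0], 0, 0], [[0, 0, 0], 0, 0], [[0, 0, 0], 0, 0], [[0, 0, 0], 0, 0], [[0, 0, -0.4], 0, 0], [[0, 0, -0.8], 0, 0], [[0, 0, -1], 0, 0], [[-0.5, -0.3, -1], 0, 0], [[-1, -0.5, -1], 0, 0], [[-1, -0.5, -1], 0, 0], [[-1, -0.5, -1], 0, 0], [[-0.5, -0.3, -1], 0, 0], [[0, 0, -1], 0, 0], [[0, 0, 0], 0, 0], [[0, 0, 0], 0, 0]])

```text
t: 13.77
ee_pos: [482.3, 176.1, 296.1]
orientation: [2.22, 2.22, 0.006]
ft_force: [0.5, 0.1, 0.1]
width: 87.9
grasp_force: 0.0
```

```bash
python3 - <<'E'
from panfit import *
np.set_printoptions(precision=1,suppress=True)
o=ctrl.get_obs();print(o["t"],o["ee_pos"])
w=snap("wrist","pan","w3.png");r=snap("wrist","rest_field");pickle.dump((w,r),open("pan2.pkl","wb"))
print(cv2.minAreaRect(np.array([onz(w[0],p,45)[:2] for p in r[1]],np.float32)))
k=w[1];k=k[k[:,1]>np.min(k[:,1])+40]
x,e=fitpan([(w[0],k)],[608,276,117]);print(x,e)
E
```

```text
13.7667 [482.3 176.1 296.1]
wrist pan 0.56 [466.5  89.2 186.  178.5] 27311
wrist rest_field 0.71 [454.2  99.3 191.2 190. ] 877
((526.7551879882812, 321.7527770996094), (126.37391662597656, 51.587669372558594), 63.5240364074707)
[600.  287.  127.1] [1.1 2.5]
```

View pics/w3.png

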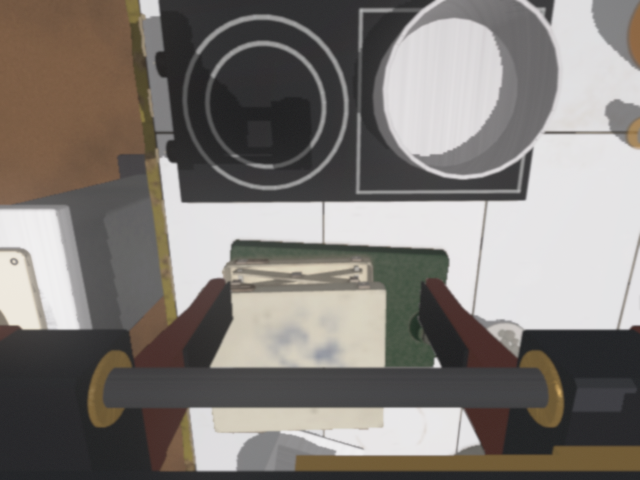

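The pan stands in the square; its rim runs from the left at about column 383 to the right at 557, with its bottom at row 178. At this angle its outer side wall is visible too, so I'll fit the silhouette of the whole body.

```bash
cat >> panfit.py <<'E'
def hull(c,x,y,z0=45,h=72,r=76):
    P=np.r_[proj(c,rim([x,y,z0+h],r)),proj(c,rim([x,y,z0],r))].astype(np.float32)
    H=cv2.convexHull(P)[:,0];H=np.r_[H,H[:1]];n=np.linspace(0,1,15)[:,None]
    return np.concatenate([a+(b-a)*n for a,b in zip(H[:-1],H[1:])])
def fithull(S,x0,fz=False):
    f=lambda x:np.concatenate([cKDTree(hull(c,x[0],x[1],*(x[2:]))).query(k)[0] for c,k in S])
    q=least_squares(f,x0,loss="soft_l1",f_scale=.7,diff_step=1e-4);return q.x,np.percentile(f(q.x),[50,80])
E
python3 - <<'E'
from panfit import *
np.set_printoptions(precision=1,suppress=True)
w,r=pickle.load(open("pan2.pkl","rb"));k=w[1]
k=k[(k[:,1]>25)]
print(fithull([(w[0],k)],[608,276]),fithull([(w[0],k)],[608,276,45]))
a,_=pickle.load(open("pan0.pkl","rb"))["pan"],0
k0=a[1][a[1][:,1]>15];print("start",fithull([(a[0],k0)],[424,270]),fithull([(a[0],k0)],[424,270,45]))
# square: straight-line edges by eye
for uv in((361,9),(358,192),(521,192),(264,102)):print(uv,onz(w[0],uv,45))
im=w[0][0].copy()
E
```

```text
(array([607.1, 287.1]), array([0.9, 1.7])) (array([609.3, 286.7,  39.9]), array([0.3, 0.6]))
start (array([424.5, 269.6]), array([1.5, 2.2])) (array([424.4, 269.3,  39. ]), array([0.4, 0.7]))
(361, 9) [517.7 365.2  45. ]
(358, 192) [519.1 187.2  45. ]
(521, 192) [698.6 187.1  45. ]
(264, 102) [419.9 280.4  45. ]
```

The pan pivoted slightly around the pinch and now stands about 10 mm too far to +y (287 against 276). I'll re-pinch it at the right-hand (-y) wall and pull it 11 mm toward -y, which is a stable pull.

Call:
move_arm(steps=[[[0, 0, 0.2], 1, 0], [[0, 0, 0.2], 1, 0], [[0, 0, 0.2], 1, 0], [[0, 0, 0.2], 1, 0], [[0, 0, 0.2], 1, 0], [[0, 0, 0.2], 1, 0], [[0, 0, 0.2], 1, 0], [[0, 0, 0.2], 1, 0], [[0, 0, 0.2], 1, 0], [[0, 0, 0.2], 1, 0], [[0, 0, 0.2], 1, 0], [[0, 0, 0.2], 1, 0], [[0, 0, 0.2], 1, 0], [[0, 0, 0.2], 1, 0], [[0, 0, 0.2], 1, 0], [[0, 0, 0.2], 1, 0], [[0, 0, 0.2], 1, 0], [[0, 0, 0.2], 1, 0], [[0.9, 0, 0], 0, 0], [[0.9, -0.5, 0], 0, 0]])

```text
t: 15.63
ee_pos: [525.2, 187.4, 202.1]
orientation: [3.14, 0.0, -0.006]
ft_force: [1.0, 0.3, 0.0]
width: 87.6
grasp_force: 0.0
```

Call:
move_arm(steps=[[[0.9, -0.5, 0], 0, 0], [[0.9, -0.5, 0], 0, 0], [[0.9, 0, 0], 0, 0], [[0.5, 0, 0], 0, 0], [[0, 0, 0], 0, 0], [[0, 0, 0.8], 0, 0], [[0, 0, 0.8], 0, 0], [[0, 0, 0.8], 0, 0], [[0, 0, 0.8], 0, 0], [[0, 0, 0.8], 0, 0], [[0, 0, 0.6], 0, 0], [[0, 0, 0], 0, 0.2], [[0, 0, 0], 0, 0.4], [[0, 0, 0], 0, 0.6]])

```text
t: 16.8
ee_pos: [606.3, 213.8, 89.4]
orientation: [-3.142, -0.001, 0.0]
ft_force: [0.1, 0.3, 0.2]
width: 71.2
grasp_force: 0.0
```

Call:
move_arm(steps=[[[0, 0, 0], 0, 0.8], [[0, 0, 0], 0, 1], [[0, 0, 0], 0, 1], [[0, 0, 0], 0, 1], [[0, 0, 0], 0, 1], [[0, 0, 0], 0, 1], [[0, 0, 0], 0, 1], [[0, 0, 0], 0, 1], [[0, 0, 0], 0, 1], [[0, 0, 0], 0, 1], [[0, 0, 0], 0, 1]])

```text
t: 17.72
ee_pos: [606.7, 213.7, 89.1]
orientation: [-3.141, -0.0, -0.001]
ft_force: [0.3, 0.7, 1.8]
width: 4.2
grasp_force: 30.0
```

Call:
move_arm(steps=[[[0, 0, 0], 0, 1], [[0, 0.07, 0], 0, 1], [[0, 0.1, 0], 0, 1], [[0, 0.1, 0], 0, 1], [[0, 0.1, 0], 0, 1], [[0, 0.1, 0], 0, 1], [[0, 0, 0], 0, 1], [[0, 0, 0], 0, 1]])

```text
t: 18.38
ee_pos: [606.5, 201.3, 89.0]
orientation: [3.141, 0.001, -0.0]
ft_force: [-0.2, -1.6, 3.1]
width: 4.1
grasp_force: 30.0
```

Call:
move_arm(steps=[[[0, 0, 0], 0, 0.3], [[0, 0, 0], 0, 0], [[0, 0, 0], 0, 0], [[0, 0, 0], 0, 0], [[0, 0, 0], 0, 0], [[0, 0, 0], 0, 0], [[0, 0, -0.4], 0, 0], [[0, 0, -0.8], 0, 0], [[0, 0, -1], 0, 0], [[0, 0, -1], 0, 0], [[0, 0, -1], 0, 0], [[0, 0, -1], 0, 0], [[0, 0.5, -1], 0, 0], [[0, 0.5, -1], 0, 0], [[0, 0, -1], 0, 0], [[0, 0, 0], 0, 0], [[0, 0, 0], 0, 0]])

```text
t: 19.8
ee_pos: [607.3, 176.9, 296.3]
orientation: [-3.141, -0.0, -0.006]
ft_force: [-0.4, 0.7, -0.5]
width: 87.7
grasp_force: 0.0
```

```bash
python3 - <<'E'
from panfit import *
np.set_printoptions(precision=1,suppress=True)
o=ctrl.get_obs();print(o["t"],o["ee_pos"])
w=snap("wrist","pan","w4.png");pickle.dump(w,open("pan3.pkl","wb"))
k=w[1];k=k[(k[:,0]>4)&(k[:,0]<635)&(k[:,1]>4)]
x,e=fithull([(w[0],k)],[607,276,45]);print(x,e)
im=w[0][0].copy()
for p in hull(w[0],*x)[::3]:cv2.circle(im,tuple(int(a) for a in p),0,(255,0,0),-1)
a=np.linspace(-90,90,60)
S=np.concatenate([np.c_[608+a,0*a+186,0*a+45],np.c_[608+a,0*a+366,0*a+45],np.c_[0*a+518,276+a,0*a+45],np.c_[0*a+698,276+a,0*a+45]])
for p in proj(w[0],S):cv2.circle(im,tuple(int(b) for b in p),0,(0,255,0),-1)
cv2.imwrite("pics/w4b.png",im[:,:,::-1])
E
```

```text
19.8 [607.3 176.9 296.3]
wrist pan 0.96 [180.6 209.8 249.1 165.6] 22587
[606.7 276.   44.1] [ 2.  22.3]
```

View pics/w4b.png

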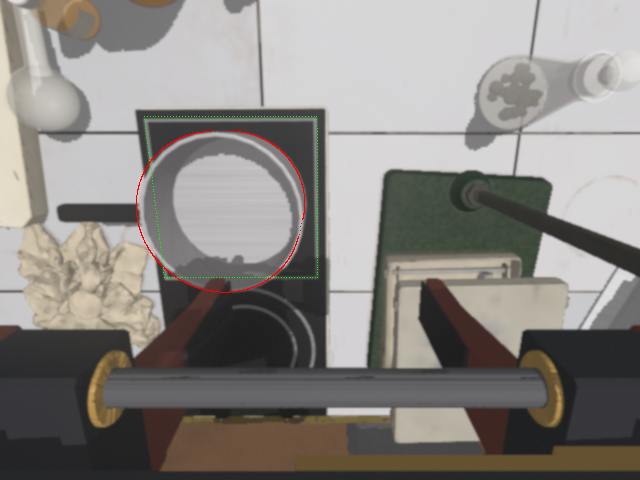

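The square overlay (green) matches the printed outline and the pan sits well within it, its centre near column 220, row 210. The handle is biasing the fit, so I'll refit without it, then go for the lid.

```bash
python3 - <<'E'
from panfit import *
np.set_printoptions(precision=1,suppress=True)
w=pickle.load(open("pan3.pkl","rb"))
k=w[1];print(len(k));k=k[(k[:,0]>155)&(k[:,1]<275)]
for z in(45,41):
    f=lambda x:cKDTree(hull(w[0],x[0],x[1],z)).query(k)[0]
    q=least_squares(f,[607,276],loss="soft_l1",f_scale=.7,diff_step=1e-4);print(q.x,np.percentile(f(q.x),[50,80]))
print(fithull([(w[0],k)],[607,276,45]))
for uv in((470,190),(513,92),(391,281),(566,283)):print(uv,onz(w[0],uv,0),onz(w[0],uv,130))
E
```

```text
631
[606.  274.8] [0.5 0.9]
[606.  275.1] [0.4 0.7]
(array([606. , 275.1,  41.1]), array([0.4, 0.7]))
(470, 190) [614.    1.1   0. ] [633.7  50.9 130. ]
(513, 92) [725.6 -35.8  -0. ] [713.8  24.4 130. ]
(391, 281) [494.8  91.5   0. ] [548.3 115.7 130. ]
(566, 283) [ 492.2 -137.3    0. ] [546.4 -48.3 130. ]
```

Call:
move_arm(steps=[[[-0.95, 0, 0], 0, 0], [[-0.95, 0, 0], 0, 0], [[-0.95, 0, 0], 0, 0], [[-0.95, 0.8, 0], 0, 0], [[-0.95, 0.8, 0], 0, 0], [[-0.95, 0.8, 0], 0, 0], [[-0.95, 0.8, 0], 0, 0], [[-0.95, 0.8, 0], 0, 0], [[0, 1, 0], 0, 0], [[0, 1, 0], 0, 0], [[0, 1, 0], 0, 0], [[0, 1, 0], 0, 0], [[0, 1, 0], 0, 0], [[0, 1, 0], 0, 0], [[0, 1, 0], 0, 0], [[0, 1, 0], 0, 0], [[0, 1, 0], 0, 0], [[0, 1, 0], 0, 0], [[0, 1, 0], 0, 0], [[0, 1, 0], 0, 0]])

```text
t: 21.57
ee_pos: [415.8, -223.9, 292.5]
orientation: [-3.14, -0.001, 0.004]
ft_force: [0.5, 0.3, 0.3]
width: 87.7
grasp_force: 0.0
```

Call:
move_arm(steps=[[[0.4, 0.8, 0], 0, 0], [[0.4, 0.8, 0], 0, 0], [[0.4, 0.7, 0], 0, 0], [[0, 0, 0.2], -1, 0], [[0, 0, 0.2], -1, 0], [[0, 0, 0.2], -1, 0], [[0, 0, 0.2], -1, 0], [[0, 0, 0.2], -1, 0], [[0, 0, 0.2], -1, 0], [[0, 0, 0.2], -1, 0], [[0, 0, 0.2], -1, 0], [[0, 0, 0.2], -1, 0], [[0, 0, 0.2], -1, 0], [[0, 0, 0], -1, 0], [[0, 0, 0], -1, 0], [[0, 0, 0], -1, 0], [[0, 0, 0], -0.8, 0], [[0, 0, 0], 0, 0]])

```text
t: 23.07
ee_pos: [446.0, -280.0, 242.4]
orientation: [-2.584, -1.782, 0.002]
ft_force: [0.2, 0.1, 0.2]
width: 88.1
grasp_force: 0.0
```

```bash
python3 - <<'E'
from lidfit import *
np.set_printoptions(precision=2,suppress=True)
s=pickle.load(open("lid.pkl","rb"));s=[s[0],s[2]]
a=snap("wrist","lid","w5.png");o=ctrl.get_obs();Rm=R.from_rotvec(o["orientation"]).as_matrix()
k=a[1][a[1][:,1]<270];print(len(k),len(a[1]))
for S in (s,s+[(a[0],k)]):
    x,res=fit(S,[449,-271,75,.51,-1.94]);print(x,np.degrees(x[3:]),np.percentile(res(x),[50,90]))
n=np.array([np.sin(x[3])*np.cos(x[4]),np.sin(x[3])*np.sin(x[4]),np.cos(x[3])])
tgt=x[:3]+20.5*n;print(o["ee_pos"],Rm.tolist(),tgt,"tool units",Rm.T@(tgt-o["ee_pos"])/25,"tilt az in tool",Rm.T@n)
im=a[0][0].copy()
for v in (13,37):
    u=np.cross(n,[1,0,0]);u/=np.linalg.norm(u);q=np.cross(n,u);tt=np.linspace(0,6.28,150)
    for p in proj(a[0],x[:3]+v*n+19*(np.outer(np.cos(tt),u)+np.outer(np.sin(tt),q))):cv2.circle(im,tuple(int(b) for b in p),0,(255,0,0),-1)
cv2.imwrite("pics/w5b.png",im[:,:,::-1])
E
```

```text
wrist lid 0.57 [326.6 196.7 196.  151.6] 22657
465 488
[ 448.94 -271.74   74.59    0.51   -1.94] [  29.22 -110.98] [0.38 0.8 ]
[ 449.04 -271.74   74.8     0.51   -1.93] [  29.15 -110.46] [0.39 0.82]
[ 446.28 -280.18  242.88] [[0.3597101038401465, 0.9330624525343166, -0.0017609275843241882], [0.9330639894839506, -0.3597084394182514, 0.0011958844342637635], [0.000482414349895956, -0.002073229831051696, -0.9999977344946651]] [ 445.55 -281.1    92.7 ] tool units [-0.05 -0.    6.01] tilt az in tool [-0.49  0.   -0.87]
```

View pics/w5b.png

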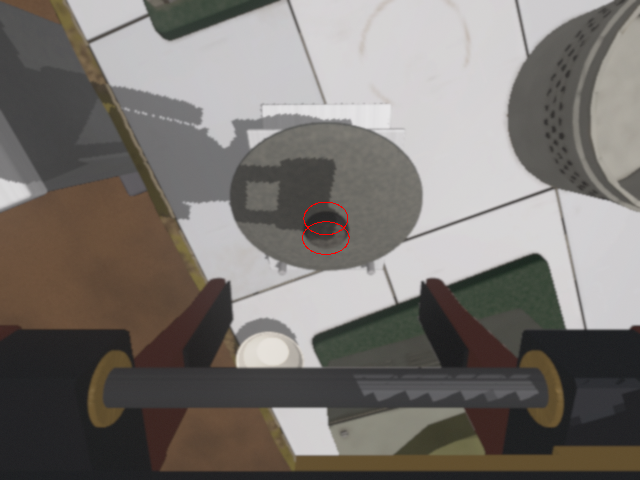

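The predicted knob outline (red, around (326,228)) matches the visible knob and the finger line is square to the tilt. Descending onto it now.

Call:
move_arm(steps=[[[-0.05, 0, 0.8], 0, 0], [[0, 0, 0.8], 0, 0], [[0, 0, 0.8], 0, 0], [[0, 0, 0.8], 0, 0], [[0, 0, 0.8], 0, 0], [[0, 0, 0.8], 0, 0], [[0, 0, 0.6], 0, 0], [[0, 0, 0.3], 0, 0], [[0, 0, 0.3], 0, 0], [[0, 0, 0], 0, 0], [[0, 0, 0], 0, 0]])

```text
t: 24.08
ee_pos: [446.4, -281.9, 94.0]
orientation: [-2.589, -1.779, 0.0]
ft_force: [0.7, -0.4, 0.4]
width: 88.1
grasp_force: 0.0
```

Call:
move_arm(steps=[[[0, 0, 0], 0, 0.3], [[0, 0, 0], 0, 0.5], [[0, 0, 0], 0, 0.7], [[0, 0, 0], 0, 1], [[0, 0, 0], 0, 1], [[0, 0, 0], 0, 1], [[0, 0, 0], 0, 1], [[0, 0, 0], 0, 1], [[0, 0, 0], 0, 1], [[0, 0, 0], 0, 1]])

```text
t: 24.92
ee_pos: [445.9, -281.6, 93.9]
orientation: [-2.588, -1.78, 0.001]
ft_force: [-1.8, 1.3, 2.8]
width: 35.5
grasp_force: 30.0
```

Call:
move_arm(steps=[[[-0.1, 0, -0.18], 0, 1], [[-0.15, 0, -0.26], 0, 1], [[-0.15, 0, -0.26], 0, 1], [[-0.15, 0, -0.26], 0, 1], [[-0.15, 0, -0.26], 0, 1], [[-0.15, 0, -0.26], 0, 1], [[-0.15, 0, -0.26], 0, 1], [[0, 0, -0.4], 0, 1], [[0, 0, -0.6], 0, 1], [[0, 0, -0.6], 0, 1], [[0, 0, -0.6], 0, 1], [[0, 0, -0.6], 0, 1], [[0, 0, 0], 0, 1], [[0, 0, 0], 0, 1]])

```text
t: 26.08
ee_pos: [437.7, -305.5, 208.4]
orientation: [2.587, 1.779, 0.001]
ft_force: [0.7, 0.5, -3.0]
width: 35.8
grasp_force: 30.0
```

```bash
cat > held.py <<'E'
from lidfit import *
np.set_printoptions(precision=2,suppress=True)
o=ctrl.get_obs();Rm=R.from_rotvec(o["orientation"]).as_matrix();print(o["t"],o["ee_pos"],o["ft_force"],o["moment"],o["width"],o["grasp_force"])
a=snap("wrist","lid","held_%d.png"%(o["t"]*100));k=a[1]
k=k[(k[:,1]<265)]
import sys
az=np.arctan2(*(Rm@[-1,0,0])[1::-1])
best=None
for t0 in(.02,.3,.5,.7):
    x,res=fit([(a[0],k)],np.r_[o["ee_pos"]-[0,0,20],t0,az]);e=np.percentile(res(x),[50,90]);
    if best is None or e[1]<best[1][1]:best=(x,e)
x,e=best;n=np.array([np.sin(x[3])*np.cos(x[4]),np.sin(x[3])*np.sin(x[4]),np.cos(x[3])])
print(len(k),x[:3],np.degrees(x[3:]),e,"in tool:",Rm.T@(x[:3]-o["ee_pos"]),Rm.T@n)
E
python3 held.py; python3 - <<'E'
E
ls pics
```

```text
26.0833 [ 437.73 -305.51  208.35] [ 0.71  0.55 -2.98] [-0.04 -0.02 -0.01] 35.79961578444697 29.999511963687837
wrist lid 0.86 [327.4 230.8 346.1 244.4] 61563
492 [ 441.48 -296.31  188.46] [-152.52 -111.24] [0.57 0.98] in tool: [ 9.94  0.16 19.89] [0.46 0.   0.89]
held_2608.png
scene0.png
top0.png
w0.png
w1.png
w2.png
w2b.png
w3.png
w4.png
w4b.png
w5.png
w5b.png
```

The lid is held with about 3 N of weight on the wrist, tilted 27.5° in the tool and centred in the fingers. I'll carry it over the robot's side of the jack.

Call:
move_arm(steps=[[[0.3, -0.13, -0.4], 0, 1], [[0.6, -0.27, -0.4], 0, 1], [[0.9, -0.41, -0.4], 0, 1], [[0.9, -0.41, -0.4], 0, 1], [[1, -0.45, 0], 0, 1], [[1, -0.45, 0], 0, 1], [[1, -0.45, 0], 0, 1], [[1, -0.45, 0], 0, 1], [[1, -0.45, 0], 0, 1], [[1, -0.45, 0], 0, 1], [[1, -0.45, 0], 0, 1], [[1, -0.45, 0], 0, 1], [[1, -0.45, 0], 0, 1], [[1, -0.45, 0], 0, 1], [[1, -0.45, 0], 0, 1], [[1, -0.45, 0], 0, 1]])

```text
t: 27.52
ee_pos: [413.2, 98.7, 247.4]
orientation: [-2.588, -1.78, 0.001]
ft_force: [0.7, 0.5, -2.2]
width: 35.6
grasp_force: 30.0
```

Call:
move_arm(steps=[[[0.9, 0.2, 0], 0, 1], [[0.9, 0.45, 0], 0, 1], [[0.9, 0.5, 0], 0, 1], [[0.9, 0.5, 0], 0, 1], [[0.9, 0.5, 0], 0, 1], [[0.9, 0.5, 0], 0, 1], [[0.9, 0.5, 0], 0, 1], [[0.9, 0.5, 0], 0, 1], [[0.7, 0.5, 0], 0, 1], [[0.4, 0.3, 0], 0, 1], [[0, 0, 0], 0, 1], [[0, 0, 0], 0, 1]])

```text
t: 28.52
ee_pos: [591.6, 251.3, 246.6]
orientation: [-2.588, -1.78, 0.003]
ft_force: [-0.3, 0.1, -2.9]
width: 35.5
grasp_force: 30.0
```

```bash
python3 held.py; python3 - <<'E'
from h import *
o=ctrl.get_obs();Rm=R.from_rotvec(o["orientation"]).as_matrix()
print("pan centre in tool units",Rm.T@(np.array([606,275,117])-o["ee_pos"])/25, Rm.T@(np.array([606,275,117])-o["ee_pos"]))
E
```

```text
28.5167 [591.59 251.3  246.57] [-0.28  0.12 -2.85] [-0.06 -0.02 -0.03] 35.488378502988446 29.999371147714555
wrist lid 0.57 [326.2 229.2 345.4 245.2] 62107
493 [595.07 260.16 227.34] [  26.43 -110.38] [0.55 0.93] in tool: [ 9.55  0.12 19.22] [-0.45  0.   -0.89]
pan centre in tool units [1.12981861 0.21391855 5.19602503] [ 28.24546531   5.34796363 129.90062586]
```

Call:
move_arm(steps=[[[0.21, 0.1, 0.1], 0, 1], [[0.21, 0.11, 0.3], 0, 1], [[0, 0, 0.5], 0, 1], [[0, 0, 0.5], 0, 1], [[0, 0, 0.5], 0, 1], [[0, 0, 0.4], 0, 1], [[0, 0, 0.3], 0, 1], [[0, 0, 0.12], 0, 1], [[0, 0, 0], 0, 1], [[0, 0, 0], 0, 1]])

```text
t: 29.45
ee_pos: [601.3, 259.1, 179.5]
orientation: [2.589, 1.78, 0.0]
ft_force: [-0.2, -0.6, -3.4]
width: 35.6
grasp_force: 30.0
```

Call:
move_arm(steps=[[[0, 0, 0.1], 0, 1], [[0, 0, 0.1], 0, 1], [[0, 0, 0.06], 0, 1], [[0, 0, 0], 0, 1], [[0, 0, 0], 0, 1]])

```text
t: 29.87
ee_pos: [601.1, 259.0, 173.0]
orientation: [2.589, 1.78, 0.0]
ft_force: [0.1, -1.2, -2.5]
width: 35.7
grasp_force: 30.0
```

Call:
move_arm(steps=[[[0, 0, 0.08], 0, 1], [[0, 0, 0.08], 0, 1], [[0, 0, 0], 0, 1], [[0, 0, 0], 0, 1]])

```text
t: 30.2
ee_pos: [601.0, 258.9, 168.7]
orientation: [2.589, 1.78, -0.001]
ft_force: [0.2, -0.6, -3.1]
width: 35.6
grasp_force: 30.0
```

Call:
move_arm(steps=[[[0, 0, 0.08], 0, 1], [[0, 0, 0.08], 0, 1], [[0, 0, 0], 0, 1], [[0, 0, 0], 0, 1]])

```text
t: 30.53
ee_pos: [601.0, 258.9, 164.7]
orientation: [2.589, 1.78, -0.001]
ft_force: [-0.3, -1.0, -1.6]
width: 35.7
grasp_force: 30.0
```

```bash
python3 held.py; python3 - <<'E'
from h import *
c=cam("scene");cv2.imwrite("pics/s1.png",cv2.resize(c[0][200:400,130:350,::-1],None,fx=3,fy=3,interpolation=cv2.INTER_CUBIC))
E
```

```text
30.5333 [601.02 258.91 164.7 ] [-0.3  -1.   -1.61] [-0.21 -0.08  0.01] 35.736445843896284 29.999581058509648
wrist lid 0.79 [325.6 237.6 334.9 261.5] 63346
479 [603.03 264.28 144.61] [  16.76 -110.37] [0.55 0.97] in tool: [ 5.75 -0.04 20.09] [-0.29  0.   -0.96]
```

View pics/s1.png

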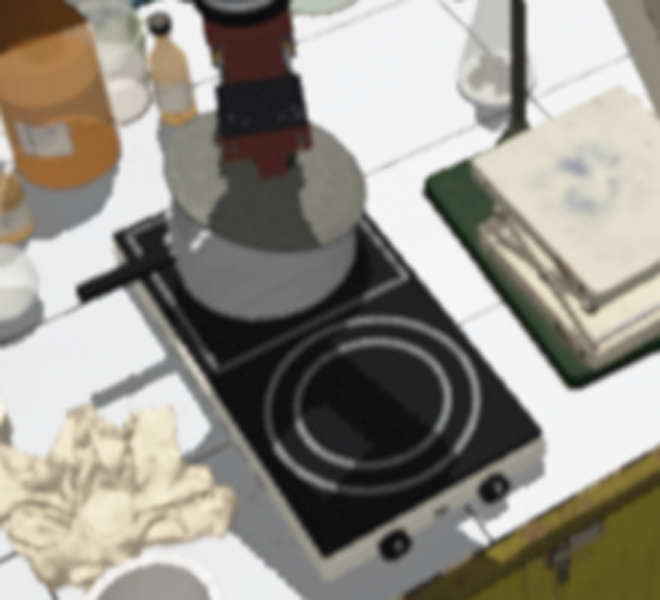

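The lid touched the rim on its low side and rotated to 16.8°, overhanging the rim on that side; the pan still stands inside the square. I'll ease up, re-centre, and keep levelling it.

Call:
move_arm(steps=[[[0, 0, -0.2], 0, 1], [[0.16, 0, 0], 0, 1], [[0.16, 0, 0], 0, 1], [[0, 0, 0.15], 0, 1], [[0, 0, 0.15], 0, 1], [[0, 0, 0.1], 0, 1], [[0.06, 0, 0.1], 0, 1], [[0.06, 0, 0.1], 0, 1], [[0.06, 0, 0.1], 0, 1], [[0.06, 0, 0.1], 0, 1], [[0, 0, 0], 0, 1], [[0, 0, 0], 0, 1]])

```text
t: 31.68
ee_pos: [606.0, 272.1, 149.7]
orientation: [-2.588, -1.78, 0.001]
ft_force: [-1.4, -0.6, -2.4]
width: 35.7
grasp_force: 30.0
```

```bash
python3 held.py
```

```text
31.6833 [606.03 272.08 149.66] [-1.37 -0.6  -2.43] [-0.18  0.01  0.01] 35.734843170965654 29.999505523592234
wrist lid 0.59 [325.3 241.1 323.6 254.3] 58709
445 [605.9  271.73 127.47] [  -4.16 -274.75] [0.53 0.83] in tool: [-0.37  0.01 22.2 ] [-0.07  0.02 -1.  ]
```

Call:
move_arm(steps=[[[0.05, -0.02, 0.08], 0, 1], [[0.05, -0.02, 0.08], 0, 1], [[0.04, 0, 0.06], 0, 1], [[0, 0, 0], 0, 1], [[0, 0, 0], 0, 1]])

```text
t: 32.2
ee_pos: [606.6, 275.9, 144.5]
orientation: [2.588, 1.78, 0.0]
ft_force: [0.6, -0.7, -0.4]
width: 35.7
grasp_force: 30.0
```

```bash
python3 held.py
```

```text
32.2 [606.59 275.89 144.48] [ 0.64 -0.71 -0.41] [-0.17 -0.11 -0.04] 35.732920305382414 30.00014801044017
wrist lid 0.93 [323.8 269.2 325.8 301.7] 57692
433 [605.95 273.63 122.36] [-178.71   10.01] [0.59 0.96] in tool: [-2.34  0.2  22.12] [-0.01 -0.02  1.  ]
```

Call:
move_arm(steps=[[[0.05, 0, 0.04], 0, 1], [[0, 0, 0.04], 0, 1], [[0, 0, 0], 0, 1], [[0, 0, 0], 0, 1]])

```text
t: 32.63
ee_pos: [607.0, 276.8, 143.7]
orientation: [2.588, 1.78, 0.0]
ft_force: [-3.6, -2.2, 8.4]
width: 35.6
grasp_force: 30.0
```

The lid is seated, with a light press of about 11 N. I'll ease off, release and rise.

Call:
move_arm(steps=[[[0, 0, -0.03], 0, 1], [[0, 0, 0], 0, 1], [[0, 0, 0], 0, 0.5], [[0, 0, 0], 0, 0.4], [[0, 0, 0], 0, 0.2], [[0, 0, 0], 0, 0], [[0, 0, 0], 0, 0], [[0, 0, 0], 0, 0], [[0, 0, -0.3], 0, 0], [[0, 0, -0.6], 0, 0], [[0, 0, -0.8], 0, 0], [[0, 0, -0.8], 0, 0], [[0, 0, -1], 0, 0], [[0, 0, -1], 0, 0], [[0, 0, -1], 0, 0], [[0, 0, -1], 0, 0], [[0, 0, 0], 0, 0], [[0, 0, 0], 0, 0]])

```text
t: 34.13
ee_pos: [607.6, 277.2, 307.8]
orientation: [2.588, 1.78, 0.006]
ft_force: [0.8, 0.2, -0.8]
width: 87.9
grasp_force: 0.0
```

```bash
cat > final.py <<'E'
from lidfit import *
import panfit as pf
np.set_printoptions(precision=2,suppress=True)
o=ctrl.get_obs();print(o["t"],o["ee_pos"],o["ft_force"])
f="fin_%d.png"%(o["t"]*100);a=snap("wrist","lid",f);k=a[1];k=k[k[:,1]<275]
for t0 in(.02,.1):
    x,res=fit([(a[0],k)],np.r_[606,275,117,t0,-1.9]);print("lid",x[:3],np.degrees(x[3:]),np.percentile(res(x),[50,90]))
print(f)
E
python3 final.py; python3 - <<'E'
from h import *
for n in("scene","top"):
    c=cam(n);d=cams.boxes_of(n,"lid");print(n,[(x["p"],x["rect"]) for x in d[:1]])
    if n=="scene":cv2.imwrite("pics/s2.png",cv2.resize(c[0][200:400,130:350,::-1],None,fx=3,fy=3,interpolation=cv2.INTER_CUBIC))
E
```

```text
34.1333 [607.61 277.23 307.81] [ 0.78  0.17 -0.83]
wrist lid 0.76 [324.4 213.2 183.  178.3] 24847
lid [605.99 274.67 122.89] [   0.73 -156.16] [0.4  0.77]
lid [605.92 274.68 122.98] [-0.86 10.42] [0.39 0.76]
fin_3413.png
scene [(0.94, [214.4, 264.9, 74.1, 47.5])]
top []
```

Call:
move_arm(steps=[[[-0.5, -0.4, 0], 0, 0], [[-0.9, -0.6, 0], 0, 0], [[-0.9, -0.6, 0], 0, 0], [[-0.9, -0.6, 0], 0, 0], [[-0.9, -0.6, 0], 0, 0], [[-0.9, -0.6, 0], 0, 0], [[-0.5, -0.4, 0], 0, 0], [[0, 0, 0], 0, 0], [[0, 0, 0], 0, 0]])

```text
t: 35.18
ee_pos: [468.9, 182.4, 305.6]
orientation: [-2.589, -1.78, -0.0]
ft_force: [0.2, 0.4, -0.3]
width: 87.6
grasp_force: 0.0
```

```bash
python3 final.py; python3 - <<'E'
from panfit import *
np.set_printoptions(precision=1,suppress=True)
w=snap("wrist","pan");c=cam("scene");im=w[0][0].copy()
print(len(w[1]))
a=np.linspace(-90,90,40);S=np.concatenate([np.c_[608+a,0*a+s,0*a+45] for s in(186,366)]+[np.c_[0*a+s,276+a,0*a+45] for s in(518,698)])
for p in proj(w[0],S):cv2.circle(im,tuple(int(b) for b in p),0,(0,255,0),-1)
for cc,i in((w[0],im),):
    for p in proj(cc,rim([606,275,45]))[::6]:cv2.circle(i,tuple(int(b) for b in p),0,(255,0,0),-1)
s=c[0].copy()
for p in proj(c,rim([606,275,45]))[::12]:s[int(p[1]),int(p[0])]=(255,0,0)
A=cv2.resize(im[0:300],(640,300));B=cv2.resize(s[220:350,150:290],(320,297),interpolation=cv2.INTER_CUBIC)
m=np.zeros((600,640,3),np.uint8);m[:300]=A;m[302:599,:320]=B
C=cv2.resize(c[0][180:480,100:530],(320,223));m[302:525,320:]=C
cv2.imwrite("pics/mont.png",m[:,:,::-1])
E
```

```text
35.1833 [468.85 182.35 305.65] [ 0.23  0.41 -0.28]
wrist lid 0.92 [439.1  81.2 204.6 162.4] 27382
lid [601.97 269.14 111.74] [-30.74 -90.79] [ 4.16 14.31]
lid [602.02 269.1  111.55] [-30.74 -90.6 ] [ 4.16 14.29]
fin_3518.png
wrist pan 0.21 [329.3 125.8 407.9 251.5] 36083
888
```

View pics/mont.png

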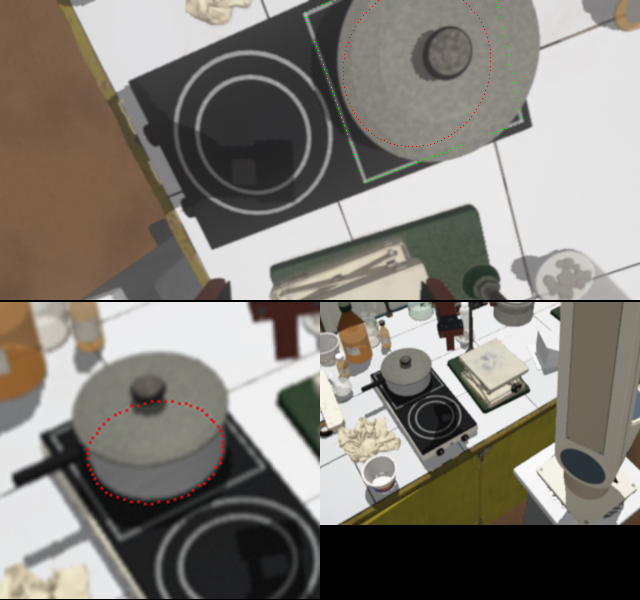

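The lid lies level on the pan; the pan's base silhouette matches the predicted circle at (606,275), inside the square, and the bystanders are untouched. One numeric check of pan against lid from the fixed camera:

```bash
python3 - <<'E'
from panfit import *
np.set_printoptions(precision=1,suppress=True)
L=snap("scene","lid");P=snap("scene","pan")
f=lambda x:cKDTree(proj(L[0],rim([x[0],x[1],118],84))).query(L[1])[0]
q=least_squares(f,[606,275],loss="soft_l1",f_scale=.7,diff_step=1e-4);print("lid",q.x,np.percentile(f(q.x),[50,90]))
k=P[1];h=hull(P[0],606,275);print("pan rows",k[:,1].min(),k[:,1].max())
k=k[(k[:,1]>292)&(k[:,0]>195)]
g=lambda x:cKDTree(hull(P[0],x[0],x[1])).query(k)[0]
q=least_squares(g,[606,275],loss="soft_l1",f_scale=.7,diff_step=1e-4);print("pan",q.x,np.percentile(g(q.x),[50,90]),len(k))
E
```

```text
scene lid 0.66 [215.8 264.8  69.8  52.5] 2720
scene pan 0.72 [201.2 291.3  94.7  25.6] 1086
lid [608.7 271.1] [0.3 0.7]
pan rows 276.0 305.0
pan [614.3 268.5] [0.2 0.5] 48
```

The fixed camera is weak along its line of sight, so I'll take one lower wrist view showing the pan wall under the lid.

Call:
move_arm(steps=[[[0, -0.5, 0.7], 0, 0], [[0, -0.5, 0.8], 0, 0], [[0, -0.5, 0.8], 0, 0], [[0, -0.5, 0.8], 0, 0], [[0, -0.5, 0.8], 0, 0], [[0, 0, 0.3], 0, 0], [[0, 0, 0], 0, 0], [[0, 0, 0], 0, 0]])

```text
t: 36.3
ee_pos: [411.5, 205.1, 201.1]
orientation: [2.588, 1.78, 0.001]
ft_force: [0.7, -0.1, 0.6]
width: 87.7
grasp_force: 0.0
```

```bash
python3 - <<'E'
from panfit import *
np.set_printoptions(precision=1,suppress=True)
print(ctrl.get_obs()["t"],ctrl.get_obs()["ee_pos"])
L=snap("wrist","lid","w9.png");P=snap("wrist","pan")
e=lambda k:k[(k[:,0]<633)&(k[:,1]>5)&(k[:,1]<275)]
k=e(L[1])
f=lambda x:cKDTree(proj(L[0],rim([x[0],x[1],118],84))).query(k)[0]
q=least_squares(f,[606,275],loss="soft_l1",f_scale=.7,diff_step=1e-4);print("lid",q.x,np.percentile(f(q.x),[50,90]))
g=cv2.cvtColor(L[0][0],cv2.COLOR_RGB2GRAY).astype(float)
# radial profiles along base circle, at azimuths facing the camera: find wall->glass step
for az in(165,180,195,210,225,240):
    d=np.array([np.cos(np.radians(az)),np.sin(np.radians(az)),0]);r=np.arange(66,92,.5)
    p=proj(L[0],np.array([606,275,45])+r[:,None]*d)
    v=cv2.remap(g.astype(np.float32),p[:,:1].astype(np.float32),p[:,1:].astype(np.float32),1)[:,0]
    pl=proj(L[0],np.array([606,275,118])+84*d)[0];i=np.argmin(np.diff(cv2.GaussianBlur(v[:,None],(1,5),0)[:,0]));print(az,r[i],p[i],"lid edge",pl,v[::4].round())
E
```

```text
36.3 [411.5 205.1 201.1]
wrist lid 0.63 [544.6  87.7 190.7 175.4] 29526
wrist pan 0.78 [462.   74.   51.2 148. ] 1809
lid [605.9 273.4] [0.5 0.9]
165 72.0 [435.5  61.2] lid edge [449.7  42. ] [104. 103. 104.  82.  40.  38.  38.  38.  37.  38.  36.  49.  88.]
180 72.5 [438.6  86.8] lid edge [454.9  81.1] [104. 104. 104.  88.  42.  38.  38.  38.  38.  39.  75.  87.  46.]
195 73.0 [447.6 109.6] lid edge [468.9 114.8] [105. 103. 104.  97.  49.  38.  37.  38.  37.  38.  37.  53.  89.]
210 73.5 [461.8 128.2] lid edge [490.1 141.4] [103. 105. 105. 101.  62.  39.  38.  38.  38.  40.  38.  37.  39.]
225 74.5 [480.  142.2] lid edge [517.3 160. ] [126. 107.  90. 104.  88.  42.  41.  40.  41.  42.  46.  52.  53.]
240 76.5 [501.3 151.6] lid edge [548.6 169.9] [131. 130. 126. 126. 131. 105.  54.  52.  54.  55.  54.  55.  55.]
```

The pan base centre comes out near (609, 273.5) and the lid at (606, 274). That offset of about 3 mm is well under the 8 mm overhang, and the pan is inside the square with margin. Handing in.

```bash
python3 -c "
from workcell import ctrl
print(ctrl.close_job())"
```

```text
the job is handed in; nothing more can be done
None
```

I handed the job in at about 36 s: the pan stands inside the square (at least about 8 mm clear on each side), the lid lies level on it covering the mouth and centred to about 3 mm (8 mm overhang), and neither the flask, tub nor dish was touched.

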